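# Fit the right socket to the middle nut of a handle-bending jig

## Task

One of the three loose sockets has been knocked over: first stand it up on the bench again, open end down, and let go of it. Then try the sockets on the nut in the middle of the bending jig until you have the one that fits it (not one that will not go on, nor one so big that it just drops over and spins), push that one fully home over the nut until it rests on the washer, and finish while still gripping it there, so that the ratchet can be put on. Leave the other two sockets standing open end down on the bench, and do not disturb the other things on it.

Things in the scene. Friction and masses are not known exactly. Their poses are not given: they have to be found in the camera images.
- socket_1: dark steel deep socket, round, 80 mm long, 26 mm outside (25 over its upper 35 mm), 0.2 kg. Origin: centre of its open end (mouth); z: along the axis to the drive end. Hex opening 45 mm deep, 18 mm across flats (for 17 mm nuts), mouth chamfered 1.6 mm; its flats face x, -x and each 60 degrees. 12.7 mm square hole in the drive end. Stands on its mouth
- socket_2: dark steel deep socket, round, 80 mm long, 32 mm outside (31 over its upper 35 mm), 0.3 kg. Origin: centre of its open end (mouth); z: along the axis to the drive end. Hex opening 45 mm deep, 23 mm across flats (for 22 mm nuts), mouth chamfered 1.6 mm; its flats face x, -x and each 60 degrees. 12.7 mm square hole in the drive end. Knocked over: lies on its side, drive end to the robot's right
- socket_3: dark steel deep socket, round, 80 mm long, 38 mm outside (37 over its upper 35 mm), 0.4 kg. Origin: centre of its open end (mouth); z: along the axis to the drive end. Hex opening 45 mm deep, 28 mm across flats (for 27 mm nuts), mouth chamfered 1.6 mm; its flats face x, -x and each 60 degrees. 12.7 mm square hole in the drive end. Stands on its mouth
- nut_a: fixed grooved former, 54 to 58 mm across, with 42 mm washer and hex nut on top. The nut is 17, 22 or 27 mm across flats and 9, 12 or 15 mm high to match (each former another; which is not known), 5 mm of stud above it. Origin: centre of the nut's underside, on the washer, 41 mm above the bench; z up; nut flats face x, -x and each 60 degrees. Formers swap places along the jig
- nut_b: fixed grooved former, 54 to 58 mm across, with 42 mm washer and hex nut on top. The nut is 17, 22 or 27 mm across flats and 9, 12 or 15 mm high to match (each former another; which is not known), 5 mm of stud above it. Origin: centre of the nut's underside, on the washer, 41 mm above the bench; z up; nut flats face x, -x and each 60 degrees. Formers swap places along the jig
- nut_c: fixed grooved former, 54 to 58 mm across, with 42 mm washer and hex nut on top. The nut is 17, 22 or 27 mm across flats and 9, 12 or 15 mm high to match (each former another; which is not known), 5 mm of stud above it. Origin: centre of the nut's underside, on the washer, 41 mm above the bench; z up; nut flats face x, -x and each 60 degrees. Formers swap places along the jig
- jig_middle (a point): middle place of the bending jig, at the washer's top, 41 mm above the bench: the nut whose origin lies here is the one to fit. The jig is a grey bed, 90 by 300 by 18 mm, screwed down, with three formers in a row 85 mm apart (the point's y runs along the row), an 8 mm brass rod along their robot side, and a lever reaching away from the robot at the left end
- purse_frame: bystander: flat half of a metal purse frame, a squared bow 120 by 60 mm of 7 mm rod with a ball clasp, lying on the bench. Origin: middle of the bow's open side, on the bench
- ratchet: bystander: steel ratchet handle with rubber grip, 210 mm long, 32 mm high at its head, lying on the bench. Origin: 77 mm from the grip end, on the bench; x towards the head
- adapter: bystander: small steel drive adapter, 24 mm across, 35 mm high, standing on the bench. Origin: centre of its foot
- oil_can: bystander: grey oil can 72 mm across, 90 mm high, with a brass spout up to 153 mm. Origin: centre of its foot; the spout points to x
- wood_handle: bystander: D-shaped wooden bag handle, 168 by 92 mm, 18 mm thick, lying on the bench. Origin: middle of its straight bar, on the bench
Mind the look-alikes: they are no part of the job. Leave any orange or yellow look-alike of the socket_2 alone.

How it is judged:
On the way:
1. the knocked-over socket stands by itself on the bench, open end down, and has been let go (angle between socket_2's own z axis and vertical below 0.1 rad and height (world z) of socket_2 between -0.004 and 0.004 m and linear speed of socket_2 below 0.02 m/s and contact force between socket_2 and the fingers below 0.1 N), for 0.2 s.
At the end, for the whole second after the job is handed in: The socket made for the middle nut is home over it: mouth within 3 mm of the washer's top and of the nut's axis, upright within 0.06 rad, still, gripped with over 2 N. The other two stand still on the bench, mouth down, within 0.1 rad of upright and 4 mm of its height (((horizontal distance between nut_c and jig_middle below 0.02 m and horizontal distance between socket_1 and nut_c below 0.003 m and z of socket_1 in the frame of nut_c between -0.003 and 0.003 m and angle between socket_1's own z axis and vertical below 0.06 rad and contact force between socket_1 and the fingers above 2 N and linear speed of each of socket_1, socket_2, socket_3 below 0.02 m/s and angle between each of socket_2, socket_3's own z axis and vertical below 0.1 rad and height (world z) of socket_2 between -0.004 and 0.004 m and height (world z) of socket_3 between -0.004 and 0.004 m) or (horizontal distance between nut_a and jig_middle below 0.02 m and horizontal distance between socket_2 and nut_a below 0.003 m and z of socket_2 in the frame of nut_a between -0.003 and 0.003 m and angle between socket_2's own z axis and vertical below 0.06 rad and contact force between socket_2 and the fingers above 2 N and linear speed of each of socket_2, socket_1, socket_3 below 0.02 m/s and angle between each of socket_1, socket_3's own z axis and vertical below 0.1 rad and height (world z) of socket_1 between -0.004 and 0.004 m and height (world z) of socket_3 between -0.004 and 0.004 m) or (horizontal distance between nut_b and jig_middle below 0.02 m and horizontal distance between socket_3 and nut_b below 0.003 m and z of socket_3 in the frame of nut_b between -0.003 and 0.003 m and angle between socket_3's own z axis and vertical below 0.06 rad and contact force between socket_3 and the fingers above 2 N and linear speed of each of socket_3, socket_1, socket_2 below 0.02 m/s and angle between each of socket_1, socket_2's own z axis and vertical below 0.1 rad and height (world z) of socket_1 between -0.004 and 0.004 m and height (world z) of socket_2 between -0.004 and 0.004 m))); the arm keeps its last pose, push and grip.
It fails at once if the purse frame is disturbed (moved more than 30 mm) (distance of purse_frame from where it was at the start of the episode above 0.03 m).
It fails at once if the ratchet is disturbed (moved more than 30 mm) (distance of ratchet from where it was at the start of the episode above 0.03 m).
It fails at once if the adapter is disturbed (moved more than 30 mm) (distance of adapter from where it was at the start of the episode above 0.03 m).
It fails at once if the oil can is disturbed (moved more than 30 mm) (distance of oil_can from where it was at the start of the episode above 0.03 m).
It fails at once if the wood handle is disturbed (moved more than 30 mm) (distance of wood_handle from where it was at the start of the episode above 0.03 m).
It also fails if it takes over 72 s, if anything falls off the work surface, if the arm or the gripper's body presses on something with over 40 N, if the wrist force passes 120 N, or if a joint passes its speed limit or range.

## Robot

A 6-joint arm with a two-finger parallel gripper is mounted at the origin on the work surface. World frame = base frame: x ahead of the robot, y to its left, z up, the work surface at z = 0. Lengths are in m, angles in rad, forces in N, time in s.
With the tool pointing down it reaches from about 0.3 to 0.875 m from the base axis. Payload 6.4 kg.
Tool frame: the origin (TCP) lies midway between the tips of the shut fingers; the grasp point (between the pads) lies 19 mm behind it; z points along the fingers, y is the line along which they close (so a half turn about z gives the same grasp; the last joint's range is limited). The gripper opens to 85 mm and grips with 20 to 120 N. Pads are 22 mm wide; open, the fingers measure 114 mm over their backs; the gripper's body (76 mm by 85 mm) begins 54 mm behind the grasp point. The pads swing forward as they close: fully open they stand 13 mm farther back than shut.
Start: joints at [0.969, 0.181, 1.607, -0, 1.354, -0.206], TCP at [0.222, 0.531, 0.231] pointing down, gripper open.
Joint ranges: [-2.99, 2.99], [-0.89, 2.07], [0.3, 2.58], [-1.14, 4.28], [0, 2.63], [-3.12, 3.12]. Speed limits (rad/s): [2.57, 2.57, 3.01, 3.14, 3.14, 3.14].

## Interface

Orientations are given as a unit quaternion [w, x, y, z].
In Python, from bench import status, camera, ctrl gives the robot as it stands. The module is installed in compiled form; this text tells all that it offers.
- The arm moves only by the shell command python3 -m handwheel 'ROWS'. ROWS is JSON, a list that holds one entry, the list of rows, each a list of 7 numbers: the opening, from -1 (shut) to 1 (fully open), then the shift along the tool's x, y, z in cm, then the turn, a rotation vector about the tool's x, y, z in degrees. A call has 1 to 10 rows; each row is the pose to reach, as a shift and turn from the pose commanded when the call began, along the tool's axes at that moment; what a row does not reach only later rows make up. A row lasts 1/8 s, in which the tool goes at most 62.5 mm and 10.7 degrees, less where a joint would pass 70% of its speed; a pose out of reach is approached as far as the arm can. A call with a gripper value outside its range is refused whole. The fingers move at their own pace and stop on an object; the grip force is fixed at half the most. Time passes only in rows, so rows that repeat a pose let the fingers close. It gives the time, the measured TCP pose, the force, the opening and the grip force at its end, in the units of the state.
- status.get_obs(): the state, without advancing time (a new reading comes with each control period).
- camera(name): name is "scene" or "top" or "wrist"; returns a dict with "frame" (400x640x3 uint8, blue, green, red), "depth" (400x640 float32, m along the optical axis (not along the pixel's ray), 0 where there is no reading), "fx", "fy", "cx", "cy" (pixels), "extrinsics" (4x4, takes a point from camera to world coordinates); the wrist camera has in their place "hand_eye" (4x4, takes a point from camera to tool coordinates, whose origin is the TCP and whose axes are the flange's). Camera axes: x right, y down, z forward; pixel columns grow to the right and rows downward; lengths in m; the calibration is good to about 2 mm. The wrist camera is an equidistant fisheye: a pixel r from the principal point sees the ray r / f radians off the axis. A picture is of the moment at which its call begins: read the wrist's pose just before it.
- ctrl.hand_in(): hands the job in; it is judged then, once.
The state is a dict: "time_s": time; "q": joint angles; "dq": joint speeds; "joint_efforts": joint torques, N m; "eef_pos": TCP position; "eef_rot": TCP orientation; "wrist_force": force on the tool from outside, world axes, zero at the start; "torque": the same for the moment, N m; "opening": opening from 0.0 (shut) to 1.0 (fully open); "grasp_force": force on a finger pad.
Only numpy, scipy, OpenCV 4.12 (cv2) and the standard library are available. Lean on these libraries where they do the work, as an engineer would, in place of code of your own. Each camera call takes 0.05 s, during which the arm holds its last target. There are 200 camera calls.

## Working session

There is one attempt and no reset: what is moved stays moved. The work goes in short steps, Python scripts to look and compute and a shell command to move; the robot and the scene stay as the last step left them, time stands still between calls to the robot, and variables do not carry over. Pictures are saved under pics/ and viewed, at most 10 in all, crops included, and the job is handed in when it is done.

```bash
mkdir -p pics; cat > h.py <<'E'
import numpy as np, cv2
from bench import status, camera, ctrl
from scipy.spatial.transform import Rotation as R
def pts(c):
    v,u=np.mgrid[0:400,0:640]; d=c['depth']
    P=np.stack([(u-c['cx'])/c['fx']*d,(v-c['cy'])/c['fy']*d,d],-1)
    E=np.array(c['extrinsics']); return P@E[:3,:3].T+E[:3,3]
def tool():
    o=status.get_obs(); q=o['eef_rot']; return np.array(o['eef_pos']),R.from_quat([q[1],q[2],q[3],q[0]])
E
python3 - <<'E'
from h import *
for n in('scene','top'):
    c=camera(n); cv2.imwrite(f'pics/{n}0.png',c['frame']); np.savez(n+'0.npz',**c)
    print(n,c['fx'],c['cx'],c['cy'],np.round(c['extrinsics'],3))
o=status.get_obs();print(o)
print(tool()[1].as_matrix().round(3))
E
```

```text
scene 408.5331694706762 319.6570429477419 194.97080166752565 [[ 0.774  0.537 -0.336  0.891]
 [ 0.633 -0.66   0.405 -0.467]
 [-0.004 -0.526 -0.85   1.002]
 [ 0.     0.     0.     1.   ]]
top 405.3969238162232 322.4735658901907 195.16978342328514 [[ 0.019 -0.997  0.072  0.435]
 [-1.    -0.021 -0.017  0.006]
 [ 0.019 -0.072 -0.997  1.137]
 [ 0.     0.     0.     1.   ]]
{'time_s': 0.1, 'q': array([ 9.68705813e-01,  1.81468343e-01,  1.60791950e+00, -8.15327435e-06,
        1.35380361e+00, -2.06293538e-01]), 'dq': array([-0.00085367, -0.0011776 , -0.00211523, -0.00045208,  0.00066937,
        0.00177263]), 'joint_efforts': array([ 9.65347062e-04, -4.45879984e+01, -3.52235413e+01, -1.49735210e-04,
        4.22379861e-03, -8.92713871e-06]), 'eef_pos': array([0.2213789 , 0.53012948, 0.2304678 ]), 'eef_rot': array([-3.10723959e-04,  1.96608345e-01,  9.80481779e-01, -7.36547063e-04]), 'wrist_force': array([-0.8331674 ,  0.09700464, -0.13567086]), 'torque': array([ 0.04291731, -0.00012516,  0.0211601 ]), 'grasp_force': 0.0, 'opening': 1.0008450938576288}
[[-0.923  0.386 -0.001]
 [ 0.386  0.923 -0.001]
 [ 0.    -0.002 -1.   ]]
```

View pics/top0.png

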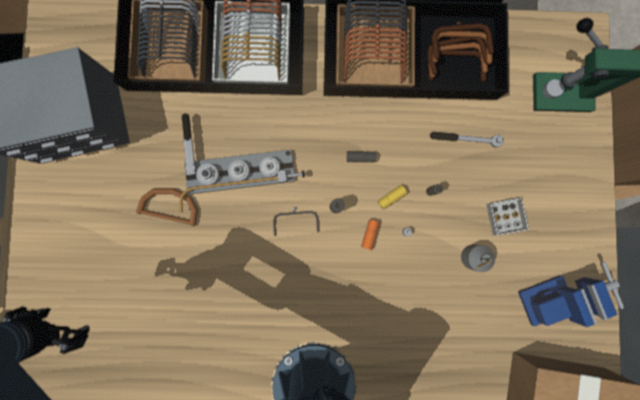

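View pics/scene0.png

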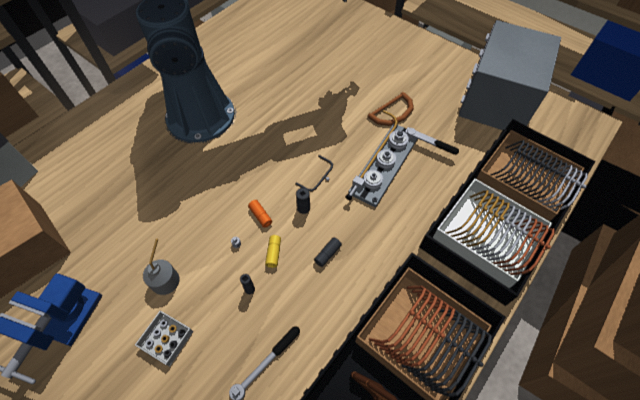

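The top view shows the lying socket_2 at (362,156), standing sockets at (343,204) (large, socket_3) and (437,188) (small, socket_1), and the jig formers at (207,172), (238,169), (269,166). The scene view agrees: large at (303,200), lying at (328,251), small at (247,284). Next I'll measure them from depth.

```bash
python3 - <<'E'
from h import *
for n,boxes in(('top',{'s2':(340,145,384,168),'s3':(325,192,362,216),'s1':(422,178,452,198),'L':(190,155,224,185),'M':(222,152,254,184),'Rr':(254,150,286,182)}),('scene',{'s2':(308,232,346,272),'s3':(290,182,316,218),'s1':(236,270,260,298),'M':(373,143,398,172)})):
    c=dict(np.load(n+'0.npz')); P=pts(c)
    for k,(a,b,e,f) in boxes.items():
        q=P[b:f,a:e].reshape(-1,3); z=q[:,2]
        fr=c['frame'][b:f,a:e].reshape(-1,3).max(1)
        if k in('L','M','Rr'):
            m=z>.034; 
        else: m=(z>.012)&(z<.095)&(fr<110)
        q=q[m]; hi=q[q[:,2]>np.percentile(q[:,2],97)-.006] 
        print(n,k,len(q),'med',np.median(q,0).round(4),'mid',((q.max(0)+q.min(0))/2).round(4),'ext',np.ptp(q,axis=0).round(3),'z',np.percentile(q[:,2],[50,90,97,100]).round(4),'himean',hi.mean(0).round(4))
        if k=='s2':
            w,V=np.linalg.eigh(np.cov(q[:,:2].T)); print('  axis',V[:,1], 'ang',np.degrees(np.arctan2(V[1,1],V[0,1])))
        if k=='M' and n=='top':print((P[b:f,a:e,2]*1000).round().astype(int)[5:28,3:30])
E
```

```text
top s2 304 med [ 0.6255 -0.1161  0.0283] mid [ 0.6274 -0.1186  0.0267] ext [0.029 0.079 0.016] z [0.0283 0.0323 0.0336 0.0349] himean [ 0.6264 -0.118   0.0304]
  axis [0.00811875 0.99996704] ang 89.53482464079026
top s3 162 med [ 0.4853 -0.0516  0.0789] mid [ 0.4858 -0.0519  0.0632] ext [0.034 0.036 0.043] z [0.0789 0.0816 0.0828 0.0847] himean [ 0.4861 -0.0524  0.0799]
top s1 124 med [ 0.535  -0.3102  0.0653] mid [ 0.5353 -0.3163  0.0485] ext [0.024 0.024 0.07 ] z [0.0653 0.0805 0.0825 0.0835] himean [ 0.5363 -0.3162  0.0799]
top L 453 med [0.5685 0.3038 0.0395] mid [0.5264 0.1777 0.5857] ext [0.183 0.344 1.103] z [0.0395 0.0574 0.062  1.1374] himean [0.5519 0.2718 0.1656]
top M 342 med [0.5764 0.2155 0.0397] mid [0.5196 0.1289 0.5857] ext [0.169 0.247 1.103] z [0.0397 0.0531 0.058  1.1374] himean [0.5712 0.2086 0.1013]
[[ 0 16 17 17 19 18 19 15 19 19 17 21 17 18 17 15 16 19 20 17 16 18 19 19
  14 18 18]
 [21 17 14 15 18 17 17 20 21 20 19 20 13 13 18 14 16 21 18 15 18 16 15 19
  16 18 19]
 [14 18 21 18 14 20 17 16 14 19 18 20 18 17 18 17 20 15 17 20 14 22 22 19
  18 20 16]
 [15 17 1
[... 1856 characters left out ...]
.1416]
scene s2 347 med [ 0.6314 -0.1221  0.0302] mid [ 0.6287 -0.1196  0.0245] ext [0.03  0.08  0.024] z [0.0302 0.0342 0.0353 0.0366] himean [ 0.6278 -0.1199  0.0322]
  axis [0.03109817 0.99951634] ang 88.21791901286802
scene s3 298 med [ 0.4945 -0.0603  0.067 ] mid [ 0.489  -0.0534  0.0503] ext [0.034 0.039 0.075] z [0.067  0.0823 0.0837 0.0876] himean [ 0.488  -0.0534  0.0813]
scene s1 187 med [ 0.5435 -0.3203  0.0642] mid [ 0.5375 -0.3194  0.0483] ext [0.024 0.023 0.072] z [0.0642 0.0816 0.0829 0.0844] himean [ 0.5373 -0.3191  0.0808]
scene M 281 med [0.5797 0.2121 0.0414] mid [ 0.7151 -0.0934  0.5182] ext [0.353 0.748 0.968] z [0.0414 0.0548 0.0604 1.0023] himean [0.6113 0.1473 0.1528]
```

```bash
cat >> h.py <<'E'
def Rt(yaw,tilt=0): # tool y at world yaw deg; tilt about world x-like closing axis deg (positive: tool leans to point +X_tool0)
    y=np.radians(yaw); Y=np.array([np.cos(y),np.sin(y),0]); Z=np.array([0,0,-1.]); X=np.cross(Y,Z)
    return R.from_rotvec(np.radians(tilt)*Y)*R.from_matrix(np.stack([X,Y,Z],1))
def delta(p,Rg,cur=None):
    p0,R0=cur or tool()
    print('shift cm',(R0.inv().apply(np.array(p)-p0)*100).round(2),'rot deg',np.degrees((R0.inv()*Rg).as_rotvec()).round(2))
def wpix(c,uv,z,p,Rm): # fisheye pixels -> world on plane z
    uv=np.atleast_2d(uv).astype(float); d=np.stack([(uv[:,0]-c['cx'])/c['fx'],(uv[:,1]-c['cy'])/c['fy']],1)
    th=np.linalg.norm(d,axis=1); s=np.sinc(th/np.pi)
    ray=np.stack([d[:,0]*s,d[:,1]*s,np.cos(th)],1)
    H=np.array(c['hand_eye']); ray=Rm.apply(ray@H[:3,:3].T); o=Rm.apply(H[:3,3])+p
    return o+ray*((z-o[2])/ray[:,2])[:,None]
E
python3 -m handwheel '[[[1,-42.7,-16.9,-2,0,0,67],[1,-42.7,-16.9,-2,0,0,67],[1,-42.7,-16.9,-2,0,0,67],[1,-42.7,-16.9,-2,0,0,67],[1,-42.7,-16.9,-2,0,0,67],[1,-42.7,-16.9,-2,0,0,67],[1,-42.7,-16.9,-2,0,0,67],[1,-42.7,-16.9,-2,0,0,67],[1,-42.7,-16.9,-2,0,0,67],[1,-42.7,-16.9,-2,0,0,67]]]'
python3 - <<'E'
from h import *
p,Rm=tool(); c=camera('wrist'); np.savez('w1.npz',p=p,q=Rm.as_quat(),**c); cv2.imwrite('pics/w1.png',c['frame'])
print(p,c['fx'],c['cx'],c['cy'],np.round(c['hand_eye'],3)); print(Rm.as_matrix().round(3))
E
```

```text
time_s: 1.35
eef_pos: [0.5494, 0.2111, 0.2509]
eef_rot: [-0.001, 0.705, 0.71, -0.0]
wrist_force: [-0.5, 0.2, 0.2]
opening: 0.998
grasp_force: 0.0
[0.54938078 0.21105791 0.25085613] 309.70691628693146 322.26387504712665 201.2610479426312 [[-0.    -0.96  -0.28   0.071]
 [ 1.    -0.     0.001  0.001]
 [-0.001 -0.28   0.96  -0.142]
 [ 0.     0.     0.     1.   ]]
[[-0.007  1.    -0.001]
 [ 1.     0.007  0.   ]
 [ 0.    -0.001 -1.   ]]
```

View pics/w1.png

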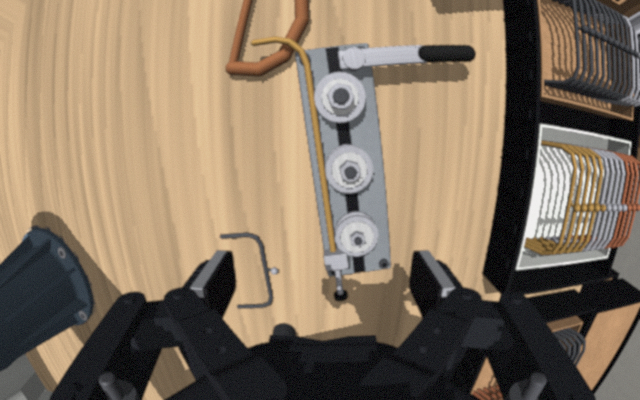

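The wrist view shows the jig with its formers at (341,97), (349,172) and (357,238); the middle nut is at about (350,173). I'll locate it and enlarge it.

```bash
python3 - <<'E'
from h import *
c=dict(np.load('w1.npz')); p=c['p'];Rm=R.from_quat(c['q'])
# rectify: sample world plane z at 0.3mm grid
def fwd(P):
    H=c['hand_eye']; q=Rm.inv().apply(P-p); q=(q-H[:3,3])@H[:3,:3]
    th=np.arctan2(np.hypot(q[:,0],q[:,1]),q[:,2]); r=np.hypot(q[:,0],q[:,1])
    return np.stack([c['cx']+c['fx']*th*q[:,0]/r,c['cy']+c['fy']*th*q[:,1]/r],1).astype(np.float32)
out=[]
for z in(.041,.053):
    xs=.577-.035+np.arange(280)*.00025; ys=.213+.035-np.arange(280)*.00025
    # rows: x decreasing, cols: y decreasing
    X,Y=np.meshgrid(xs[::-1],ys,indexing='ij')
    m=fwd(np.stack([X.ravel(),Y.ravel(),np.full(X.size,z)],1)).reshape(280,280,2)
    out.append(cv2.remap(c['frame'],m[...,0],m[...,1],cv2.INTER_CUBIC))
im=np.hstack(out); cv2.imwrite('pics/w1r.png',im)
t=dict(np.load('top0.npz'));P=pts(t)
for k,(a,b,e,f) in {'L':(190,155,224,185),'M':(222,152,254,184),'R':(254,150,286,182)}.items():
    q=P[b:f,a:e].reshape(-1,3);q=q[(q[:,2]>.046)&(q[:,2]<.07)]; 
    print(k,len(q),q.mean(0).round(4),'eqdiam',(2*np.sqrt(len(q)*(1.08/405.4)**2/np.pi)).round(4))
print(wpix(c,[[341,97],[349,172],[357,238]],.053,p,Rm).round(4))
E
```

```text
L 98 [0.5648 0.3    0.0567] eqdiam 0.0298
M 64 [0.5776 0.2167 0.0536] eqdiam 0.024
R 33 [0.589  0.1329 0.0511] eqdiam 0.0173
[[0.5698 0.3004 0.053 ]
 [0.5801 0.2174 0.053 ]
 [0.5922 0.1378 0.053 ]]
```

View pics/w1r.png

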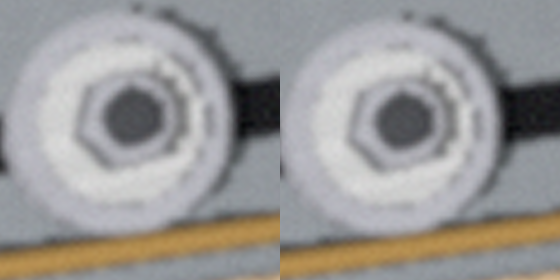

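```bash
python3 - <<'E'
from h import *
delta([.627,-.197,.107],Rt(0,35))
E
```

```text
shift cm [-40.89   7.47  14.38] rot deg [-0.18 34.98  0.4 ]
```

```bash
python3 -m handwheel '[[[1,-40.9,7.5,14.4,0,35,0.4],[1,-40.9,7.5,14.4,0,35,0.4],[1,-40.9,7.5,14.4,0,35,0.4],[1,-40.9,7.5,14.4,0,35,0.4],[1,-40.9,7.5,14.4,0,35,0.4],[1,-40.9,7.5,14.4,0,35,0.4],[1,-40.9,7.5,14.4,0,35,0.4],[1,-40.9,7.5,14.4,0,35,0.4],[1,-40.9,7.5,14.4,0,35,0.4],[1,-40.9,7.5,14.4,0,35,0.4]]]'
python3 - <<'E'
from h import *
p,Rm=tool(); c=camera('wrist'); np.savez('w2.npz',p=p,q=Rm.as_quat(),**c); cv2.imwrite('pics/w2.png',c['frame'])
print(p,Rm.as_matrix().round(3))
E
```

```text
time_s: 2.65
eef_pos: [0.6282, -0.1965, 0.1084]
eef_rot: [-0.213, 0.674, 0.675, 0.212]
wrist_force: [-0.7, -0.3, -0.4]
opening: 0.996
grasp_force: 0.0
[ 0.62822871 -0.19650822  0.10838258] [[-0.001  1.    -0.002]
 [ 0.819  0.002  0.573]
 [ 0.573 -0.001 -0.819]]
```

View pics/w2.png

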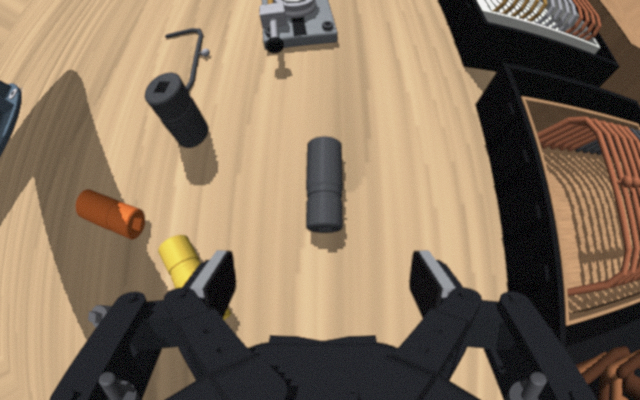

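The socket lies lengthwise at (324,185), centred between the fingers, drive end near at (324,232). The yellow look-alike is at (185,265), left of the left finger. I'll check its clearance and the socket centre.

```bash
python3 - <<'E'
from h import *
c=dict(np.load('w2.npz')); p=c['p'];Rm=R.from_quat(c['q'])
print(wpix(c,[[324,140],[322,215],[306,185],[342,185],[324,207]],.016,p,Rm).round(4))
print('drive edge',wpix(c,[[324,222]],.03,p,Rm),wpix(c,[[324,137]],.02,p,Rm))
t=dict(np.load('top0.npz'));P=pts(t);h=cv2.cvtColor(t['frame'],cv2.COLOR_BGR2HSV)
m=(h[...,0]>22)&(h[...,0]<32)&(h[...,1]>160);m[:150]=0;m[230:]=0;m[:,:360]=0;m[:,430:]=0
q=P[m];print(q.min(0),q.max(0))
delta([.6275,-.129,.0095],Rt(0,35))
E
```

```text
[[ 0.6306 -0.076   0.016 ]
 [ 0.6289 -0.1478  0.016 ]
 [ 0.615  -0.1209  0.016 ]
 [ 0.6462 -0.1208  0.016 ]
 [ 0.6305 -0.1408  0.016 ]]
drive edge [[ 0.63047487 -0.15763333  0.03      ]] [[ 0.63057715 -0.07512666  0.02      ]]
[ 0.54253482 -0.22946954  0.03010477] [ 0.54253482 -0.22946954  0.03010477]
shift cm [-0.13 -0.06 11.99] rot deg [-0.1   0.04  0.04]
```

```bash
python3 -m handwheel '[[[1,0,0.2,6,0,0,0],[1,0,0.2,10.5,0,0,0],[1,0,0.2,12,0,0,0],[1,0,0.2,12,0,0,0],[-1,0,0.2,12,0,0,0],[-1,0,0.2,12,0,0,0],[-1,0,0.2,12,0,0,0],[-1,0,0.2,12,0,0,0],[-1,0,0.2,12,0,0,0],[-1,0,0.2,12,0,0,0]]]'
python3 -c "
from h import *
delta([.6305,-.129,.16],Rt(0,35)); p,r=tool(); g=p-.019*r.as_matrix()[:,2]; print(g)
n=Rt(0,-55)
gt=np.array([.62,-.12,.15]); delta(gt+.019*n.as_matrix()[:,2],n)"
```

```text
time_s: 3.95
eef_pos: [0.6302, -0.1309, 0.0101]
eef_rot: [-0.212, 0.675, 0.674, 0.212]
wrist_force: [-1.4, -3.1, 5.8]
opening: 0.335
grasp_force: 59.6
shift cm [  8.74   0.02 -12.18] rot deg [ 0.02  0.06 -0.09]
[ 0.63022152 -0.14178792  0.02568697]
shift cm [  7.    -1.03 -10.84] rot deg [-6.000e-02 -8.994e+01 -9.000e-02]
```

```bash
python3 -m handwheel '[[[-1,2.9,0,-4.1,0,0,0],[-1,5.8,0,-8,0,-10,0],[-1,7,-1,-10.8,0,-20,0],[-1,7,-1,-10.8,0,-30,0],[-1,7,-1,-10.8,0,-40,0],[-1,7,-1,-10.8,0,-50,0],[-1,7,-1,-10.8,0,-60,0],[-1,7,-1,-10.8,0,-70,0],[-1,7,-1,-10.8,0,-80,0],[-1,7,-1,-10.8,0,-90,0]]]'
python3 -m handwheel '[[[-1,0,0,0,0,0,0],[-1,0,0,0,0,0,0]]]'
python3 - <<'E'
from h import *
c=camera('scene');P=pts(c); cv2.imwrite('pics/s2.png',c['frame'][130:330,180:440])
cv2.imwrite('pics/s2.png',cv2.resize(c['frame'][130:330,200:460],None,fx=2.5,fy=2.5))
p,r=tool(); print(p,r.as_matrix().round(3),status.get_obs()['q'].round(2))
E
```

```text
time_s: 5.2
eef_pos: [0.62, -0.1335, 0.1377]
eef_rot: [0.328, 0.626, 0.627, -0.328]
wrist_force: [-0.8, -0.2, -3.7]
opening: 0.337
grasp_force: 60.3
time_s: 5.45
eef_pos: [0.6201, -0.1344, 0.1375]
eef_rot: [0.325, 0.628, 0.628, -0.326]
wrist_force: [0.5, -0.6, -2.0]
opening: 0.341
grasp_force: 60.3
[ 0.62045422 -0.13499024  0.13848635] [[ 0.001  1.    -0.002]
 [ 0.576 -0.002 -0.818]
 [-0.818 -0.    -0.576]] [ 0.01  0.59  1.57 -1.03  1.26  0.51]
```

View pics/s2.png

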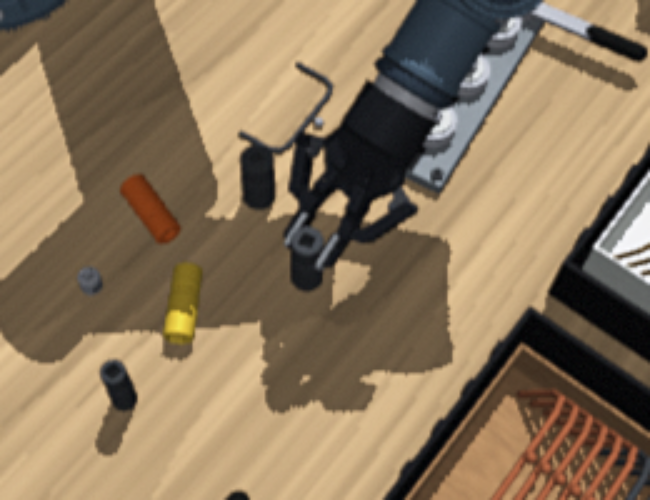

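Socket_2 is upright in the gripper, with its drive-end square hole visible at (308,240) in the crop. Lowering it now.

```bash
python3 -m handwheel '[[[-1,3.3,0,2.3,0,0,0],[-1,6.1,0,4.3,0,0,0],[-1,6.3,0,4.45,0,0,0],[-1,6.3,0,4.45,0,0,0]]]'
python3 -m handwheel '[[[-1,0.15,0,0.1,0,0,0],[-1,0.3,0,0.2,0,0,0],[-1,0.3,0,0.2,0,0,0]]]'
```

```text
time_s: 6.0
eef_pos: [0.6208, -0.1355, 0.0625]
eef_rot: [0.326, 0.628, 0.627, -0.327]
wrist_force: [-0.0, 0.1, -2.0]
opening: 0.341
grasp_force: 60.4
time_s: 6.38
eef_pos: [0.62, -0.1345, 0.0574]
eef_rot: [0.326, 0.627, 0.627, -0.327]
wrist_force: [-0.3, -0.3, -1.9]
opening: 0.339
grasp_force: 60.4
```

```bash
python3 -m handwheel '[[[-1,0.16,0,0.12,0,0,0],[-1,0.16,0,0.12,0,0,0]]]'
python3 -m handwheel '[[[-1,0.12,0,0.08,0,0,0],[-1,0.12,0,0.08,0,0,0]]]'
```

```text
time_s: 6.62
eef_pos: [0.6196, -0.1346, 0.0546]
eef_rot: [0.326, 0.627, 0.627, -0.327]
wrist_force: [-0.1, -0.0, -2.0]
opening: 0.339
grasp_force: 60.4
time_s: 6.88
eef_pos: [0.6196, -0.1346, 0.0532]
eef_rot: [0.326, 0.627, 0.627, -0.327]
wrist_force: [0.2, -0.1, -2.7]
opening: 0.341
grasp_force: 60.4
```

```bash
python3 -m handwheel '[[[-1,0.12,0,0.08,0,0,0],[-1,0.12,0,0.08,0,0,0]]]'
python3 -m handwheel '[[[-1,0.08,0,0.06,0,0,0],[-1,0.08,0,0.06,0,0,0]]]'
```

```text
time_s: 7.12
eef_pos: [0.6198, -0.1346, 0.0521]
eef_rot: [0.326, 0.627, 0.627, -0.327]
wrist_force: [-1.0, 0.2, -2.5]
opening: 0.336
grasp_force: 60.7
time_s: 7.38
eef_pos: [0.6199, -0.1347, 0.052]
eef_rot: [0.326, 0.627, 0.627, -0.328]
wrist_force: [-4.0, 1.9, 4.7]
opening: 0.341
grasp_force: 60.8
```

```bash
python3 -m handwheel '[[[0.1,0,0,0,0,0,0],[1,0,0,0,0,0,0],[1,0,0,0,0,0,0],[1,0,0,0,0,0,0],[1,0,0,-3,0,0,0],[1,0,0,-8,0,0,0],[1,0,0,-12,0,0,0],[1,0,0,-12,0,0,0]]]'
python3 - <<'E'
from h import *
for n,b in(('scene',None),('top',None)):
    c=camera(n);P=pts(c)
    m=(P[...,2]>.012)&(P[...,2]<.092)&(c['frame'].max(2)<110)&(np.hypot(P[...,0]-.62,P[...,1]+.144)<.035)
    q=P[m]; hi=q[q[:,2]>.076]; print(n,len(q),'top',hi.mean(0).round(4) if len(hi) else q.max(0),'mid',((q.max(0)+q.min(0))/2).round(4),np.ptp(q,axis=0).round(3),np.percentile(q[:,2],97))
p,r=tool(); delta([.62,-.144,.2],Rt(0)); print(p)
E
```

```text
time_s: 8.38
eef_pos: [0.6218, -0.0338, 0.1222]
eef_rot: [0.328, 0.627, 0.628, -0.325]
wrist_force: [0.0, -0.4, -0.5]
opening: 0.999
grasp_force: 0.0
scene 241 top [ 0.6188 -0.1295  0.0808] mid [ 0.6189 -0.13    0.0507] [0.03  0.031 0.072] 0.08350683515584853
top 144 top [ 0.6156 -0.129   0.0796] mid [ 0.6149 -0.1274  0.0516] [0.029 0.029 0.065] 0.0825431328766234
shift cm [-1.276e+01 -1.000e-02  4.220e+00] rot deg [-1.2e-01  5.5e+01  4.0e-02]
[ 0.61993907 -0.03621749  0.11964623]
```

```bash
python3 -m handwheel '[[[1,0,0,-5,0,10,0],[1,-5,0,-5,0,20,0],[1,-10,0,3,0,55,0],[1,-10.6,0,4,0,55,0],[1,-10.6,0,4,0,55,0],[1,-10.6,0,4,0,55,0],[1,-10.6,0,4,0,55,0],[1,-10.6,0,4,0,55,0]]]'
python3 - <<'E'
from h import *
p,Rm=tool(); c=camera('wrist'); np.savez('w3.npz',p=p,q=Rm.as_quat(),**c); f=c['frame'];cv2.imwrite('pics/w3.png',f)
print(p,Rm.as_matrix().round(3))
E
```

```text
time_s: 9.48
eef_pos: [0.6193, -0.1299, 0.1826]
eef_rot: [-0.001, 0.708, 0.707, -0.002]
wrist_force: [0.9, -0.2, 0.6]
opening: 1.001
grasp_force: 0.0
[ 0.61926439 -0.12988106  0.18258247] [[ 0.001  1.    -0.004]
 [ 1.    -0.001 -0.   ]
 [-0.    -0.004 -1.   ]]
```

View pics/w3.png

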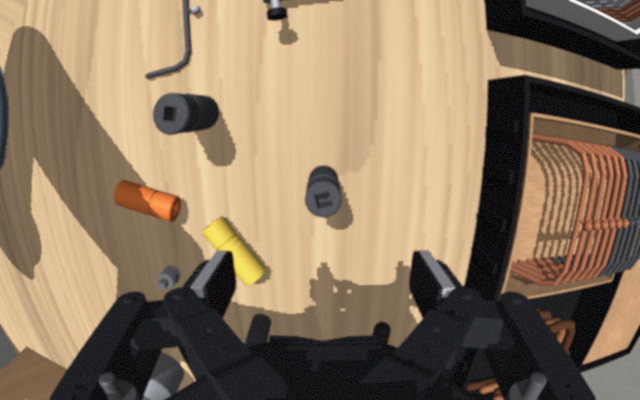

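Socket_2 stands with its top face at (323,200) and its square hole nearly aligned with the axes. It has been let go. I'll get its centre and grasp from above.

```bash
python3 - <<'E'
from h import *
c=dict(np.load('w3.npz')); p=c['p'];Rm=R.from_quat(c['q'])
w=wpix(c,[[323,200],[305,200],[341,200],[323,216]],.08,p,Rm);print(w.round(4))
h=cv2.resize(c['frame'][175:225,298:348],None,fx=1,fy=1).max(2);print(np.where(h[20:45,8:44]<35,'#',np.where(h[20:45,8:44]<75,'+','.')).view() if 0 else '\n'.join(''.join('#' if x<38 else '+' if x<85 else '.' for x in r) for r in h))
delta([.619,-.130,.045],Rt(0))
E
```

```text
[[ 0.6205 -0.1291  0.08  ]
 [ 0.6057 -0.1291  0.08  ]
 [ 0.6353 -0.1291  0.08  ]
 [ 0.6205 -0.143   0.08  ]]
.............++++++++++++++++++++++++++...........
............+++++++++++++++++++++++++++...........
............+++++++++++++++++++++++++++...........
............+++++++++++++++++++++++++++...........
............+++++++++++++++++++++++++++...........
............++++++++++++++++++++++++++++..........
...........+++++++++++++++++++++++++++++..........
...........++++++++++......+++++++++++++..........
...........+++++++.............++++++++++.........
..........++++++.................++++++++.........
..........+++++....................+++++++........
..........+++.......................++++++........
..........++..........................++++........
..........++..........................+++++.......
.......................................+++........
.............................+.........++++.......
..........................+++++.........++........
.......................+++++++++.........++.......
..................+.++++++++++++.........++.......
................++++++
[... 915 characters left out ...]
................++.............
..................................+...............
................................+.................
...........................+.+.+..................
..................................................
..................................................
..................................................
..................................................
..................................................
..................................................
..................................................
..................................................
..................................................
shift cm [-0.07  0.   13.78] rot deg [-0.21  0.02 -0.02]
```

```bash
python3 -m handwheel '[[[1,0,0.1,6,0,0,0],[1,0,0.1,12,0,0,0],[1,0,0.1,13.9,0,0,0],[1,0,0.1,13.9,0,0,0],[-1,0,0.1,13.9,0,0,0],[-1,0,0.1,13.9,0,0,0],[-1,0,0.1,13.9,0,0,0],[-1,0,0.1,13.9,0,0,0],[-1,0,0.1,13.9,0,0,0]]]'
python3 - <<'E'
from h import *
p,r=tool();print(p); delta([p[0],p[1],.15],Rt(0)); delta([.578,.15,.18],Rt(0))
E
```

```text
time_s: 10.65
eef_pos: [0.6217, -0.1303, 0.0464]
eef_rot: [0.0, 0.707, 0.707, -0.0]
wrist_force: [-1.4, 1.3, 6.5]
opening: 0.348
grasp_force: 58.7
[ 0.6216735  -0.13034238  0.04638401]
shift cm [-1.000e-02  0.000e+00 -1.036e+01] rot deg [ 0.    0.05 -0.06]
shift cm [ 28.02  -4.4  -13.39] rot deg [ 0.    0.05 -0.06]
```

```bash
python3 -m handwheel '[[[-1,0,0,-5,0,0,0],[-1,2,0,-10.4,0,0,0],[-1,8,-1,-10.4,0,0,0],[-1,14,-3,-10.4,0,0,0],[-1,20,-4.2,-10.4,0,0,0],[-1,26,-4.2,-10.4,0,0,0],[-1,26,-4.2,-10.4,0,0,0],[-1,26,-4.2,-10.4,0,0,0]]]'
cat >> h.py <<'E'
def fwd(c,P,p,Rm):
    H=np.array(c['hand_eye']); q=Rm.inv().apply(P-p); q=(q-H[:3,3])@H[:3,:3]
    r=np.hypot(q[:,0],q[:,1]); th=np.arctan2(r,q[:,2])
    return np.stack([c['cx']+c['fx']*th*q[:,0]/r,c['cy']+c['fy']*th*q[:,1]/r],1).astype(np.float32)
def rect(c,p,Rm,x0,y0,z,h=.03,s=.0002): # image up=+y, right=+x
    n=int(2*h/s); a=(np.arange(n)-n/2)*s
    Y,X=np.meshgrid(y0-a,x0+a,indexing='ij')
    m=fwd(c,np.stack([X.ravel(),Y.ravel(),np.full(X.size,z)],1),p,Rm).reshape(n,n,2)
    return cv2.remap(c['frame'],m[...,0],m[...,1],cv2.INTER_CUBIC)
E
python3 - <<'E'
from h import *
p,Rm=tool(); c=camera('wrist'); np.savez('w4.npz',p=p,q=Rm.as_quat(),**c)
print(p)
a=rect(c,p,Rm,.578,.217,.053)
b=rect(c,p,Rm,p[0],p[1],p[2]-.0464+.08)
cv2.imwrite('pics/w4.png',np.hstack([a,b]))
E
```

```text
time_s: 11.65
eef_pos: [0.5789, 0.1301, 0.1485]
eef_rot: [-0.001, 0.707, 0.707, -0.001]
wrist_force: [0.3, 0.6, -2.4]
opening: 0.346
grasp_force: 59.9
[0.5789006  0.13009553 0.14850677]
```

View pics/w4.png

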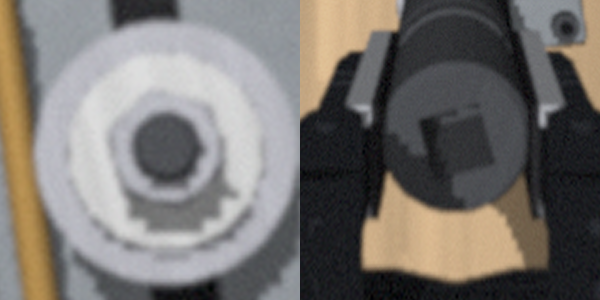

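The left panel shows the middle nut centred at (164,146), 108 px × 0.2 mm = 21.6 mm across flats, so it is the 22 mm nut and takes socket_2, turned about 8°. The right panel shows the held socket's top at (456,136), with its square hole turned about 13°.

```bash
python3 -m handwheel '[[[-1,5,0.1,0,0,0,5],[-1,8.5,0.1,0,0,0,5],[-1,8.5,0.1,2,0,0,5],[-1,8.5,0.1,4,0,0,5],[-1,8.5,0.1,4,0,0,5],[-1,8.5,0.1,4,0,0,5]]]'
python3 - <<'E'
from h import *
p,Rm=tool(); c=camera('wrist'); np.savez('w5.npz',p=p,q=Rm.as_quat(),**c)
print(p,Rm.as_matrix().round(3)[:,0])
c2=camera('scene'); cv2.imwrite('pics/s5.png',cv2.resize(c2['frame'][100:220,320:450],None,fx=4,fy=4,interpolation=cv2.INTER_CUBIC))
E
```

```text
time_s: 12.45
eef_pos: [0.5805, 0.214, 0.1086]
eef_rot: [-0.001, 0.738, 0.675, -0.001]
wrist_force: [0.5, 0.6, -2.7]
opening: 0.349
grasp_force: 59.9
[0.58045277 0.21402897 0.10864609] [ 0.09   0.996 -0.   ]
```

View pics/s5.png

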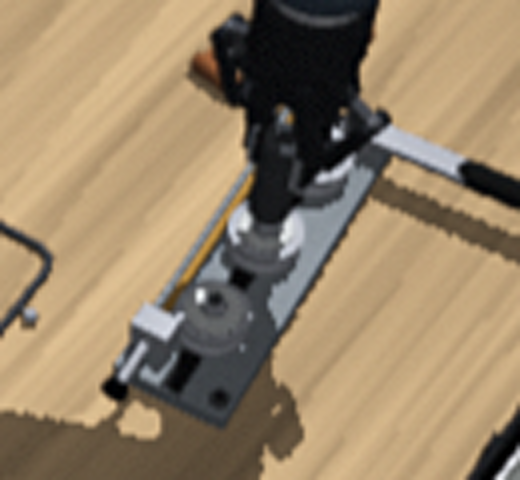

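The socket is directly above the middle former at (268,210) in the crop. Descending gently onto the nut.

```bash
python3 -m handwheel '[[[-1,0.1,-0.1,0.5,0,0,0],[-1,0.1,-0.1,0.9,0,0,0],[-1,0.1,-0.1,0.9,0,0,0]]]'
python3 -m handwheel '[[[-1,0,0,0.15,0,0,0],[-1,0,0,0.3,0,0,0],[-1,0,0,0.3,0,0,0]]]'
```

```text
time_s: 12.92
eef_pos: [0.5789, 0.2163, 0.0994]
eef_rot: [-0.001, 0.738, 0.675, -0.001]
wrist_force: [-0.4, -0.0, -2.8]
opening: 0.349
grasp_force: 59.9
time_s: 13.3
eef_pos: [0.5801, 0.2163, 0.0974]
eef_rot: [-0.0, 0.738, 0.675, -0.0]
wrist_force: [1.1, -0.4, -0.2]
opening: 0.346
grasp_force: 60.2
```

```bash
python3 -m handwheel '[[[-1,0,0,0.1,0,0,0],[-1,0,0,0.2,0,0,0],[-1,0,0,0.2,0,0,0]]]'
```

```text
time_s: 13.68
eef_pos: [0.5807, 0.2163, 0.0957]
eef_rot: [0.0, 0.738, 0.675, 0.001]
wrist_force: [5.3, -0.6, 3.2]
opening: 0.347
grasp_force: 60.2
```

```bash
python3 -m handwheel '[[[-1,0,0.08,0,0,0,0],[-1,0,0.08,0.1,0,0,0],[-1,0,0.08,0.2,0,0,0],[-1,0,0.08,0.2,0,0,0]]]'
```

```text
time_s: 14.18
eef_pos: [0.5812, 0.2164, 0.0947]
eef_rot: [0.0, 0.738, 0.675, 0.0]
wrist_force: [1.3, -0.2, 11.7]
opening: 0.347
grasp_force: 61.3
```

```bash
python3 -m handwheel '[[[-1,0,0,0,0,0,4],[-1,0,0,0,0,0,4]]]'; python3 -c "
from h import *
print(status.get_obs()['torque'])"
python3 -m handwheel '[[[-1,0,0,0,0,0,-4],[-1,0,0,0,0,0,-8],[-1,0,0,0,0,0,-8]]]'; python3 -c "
from h import *
print(status.get_obs()['torque'])"
```

```text
time_s: 14.42
eef_pos: [0.5812, 0.2163, 0.0944]
eef_rot: [0.0, 0.761, 0.649, 0.0]
wrist_force: [3.1, -1.1, 9.1]
opening: 0.348
grasp_force: 61.0
[-0.15651249 -0.60566949 -0.00750373]
time_s: 14.8
eef_pos: [0.5814, 0.2164, 0.0944]
eef_rot: [0.0, 0.713, 0.701, 0.0]
wrist_force: [3.5, 0.5, 9.9]
opening: 0.347
grasp_force: 60.9
[-0.0406794  -0.75186568  0.02387682]
```

```bash
python3 -m handwheel '[[[-1,0.01,0.03,0,0,0,-9],[-1,0.02,0.06,0,0,0,-18],[-1,0.03,0.1,0,0,0,-26],[-1,0.03,0.1,0,0,0,-26]]]'; python3 -c "
from h import *
print(status.get_obs()['torque'])"
python3 -m handwheel '[[[-1,0,0,0.1,0,0,0],[-1,0,0,0.1,0,0,0]]]'
```

```text
time_s: 15.3
eef_pos: [0.5814, 0.217, 0.0926]
eef_rot: [-0.001, 0.537, 0.844, 0.0]
wrist_force: [5.3, 2.2, 0.2]
opening: 0.345
grasp_force: 59.9
[ 0.46439855 -1.18746234  0.03949181]
time_s: 15.55
eef_pos: [0.5814, 0.217, 0.0916]
eef_rot: [-0.001, 0.538, 0.843, 0.0]
wrist_force: [5.6, 2.3, 0.1]
opening: 0.348
grasp_force: 59.9
```

```bash
python3 -m handwheel '[[[-1,0,0.05,0.1,0,0,0],[-1,0,0.05,0.2,0,0,0],[-1,0,0.05,0.3,0,0,0],[-1,0,0.05,0.3,0,0,0]]]'
python3 -m handwheel '[[[-1,0,0,0.1,0,0,0],[-1,0,0,0.1,0,0,0]]]'
```

```text
time_s: 16.05
eef_pos: [0.5816, 0.217, 0.0885]
eef_rot: [-0.001, 0.538, 0.843, -0.0]
wrist_force: [4.9, 2.2, 0.6]
opening: 0.34
grasp_force: 59.9
time_s: 16.3
eef_pos: [0.5816, 0.217, 0.0875]
eef_rot: [-0.001, 0.538, 0.843, -0.0]
wrist_force: [4.9, 0.9, -0.1]
opening: 0.345
grasp_force: 59.9
```

```bash
python3 -m handwheel '[[[-1,0,0,0.1,0,0,0],[-1,0,0,0.2,0,0,0],[-1,0,0,0.2,0,0,0]]]'
python3 -m handwheel '[[[-1,0,0,0.1,0,0,0],[-1,0,0,0.2,0,0,0],[-1,0,0,0.2,0,0,0]]]'
```

```text
time_s: 16.68
eef_pos: [0.5817, 0.217, 0.0873]
eef_rot: [-0.001, 0.538, 0.843, -0.0]
wrist_force: [-0.0, 0.9, 11.5]
opening: 0.344
grasp_force: 61.3
time_s: 17.05
eef_pos: [0.5819, 0.2169, 0.0872]
eef_rot: [-0.001, 0.538, 0.843, -0.0]
wrist_force: [-5.3, -1.2, 23.9]
opening: 0.346
grasp_force: 62.8
```

```bash
python3 - <<'E'
from h import *
p,Rm=tool(); c=camera('wrist'); d=c['depth']; print(p, 'wrist depth valid',(d>0).mean())
a=rect(c,p,Rm,p[0],p[1],.121)
c2=camera('scene'); cv2.imwrite('pics/f.png',np.hstack([cv2.resize(a,(480,480)),cv2.resize(c2['frame'][110:180,350:420],(480,480),interpolation=cv2.INTER_CUBIC)])[:, 160:])
# wrist depth along the socket top patch and the former/washer beside it
H=np.array(c['hand_eye']); v,u=np.mgrid[0:400,0:640]
x=(u-c['cx'])/c['fx'];y=(v-c['cy'])/c['fy'];th=np.hypot(x,y);t=np.tan(th)/np.maximum(th,1e-9)
P=np.stack([x*t*d,y*t*d,d],-1)@H[:3,:3].T+H[:3,3]; P=Rm.apply(P.reshape(-1,3))+p; P=P.reshape(400,640,3)
m=(np.hypot(P[...,0]-p[0],P[...,1]-p[1])<.013)&(d>0)&(th<1.2); print('top z',m.sum(),np.percentile(P[m][:,2],[20,50,80]).round(4))
S=pts(c2); m=(np.hypot(S[...,0]-p[0],S[...,1]-p[1])<.02); print('scene',np.percentile(S[m][:,2],[20,50,80,95]) if m.any() else 0)
m=(np.hypot(P[...,0]-.581,P[...,1]-.2175)<.029)&(d>0)&(np.hypot(P[...,0]-.581,P[...,1]-.2175)>.02)&(P[...,2]<.06); print('washer/former z',m.sum(),np.percentile(P[m][:,2],[20,50,80]) if m.any() else 0)
E
```

```text
[0.58189288 0.21693306 0.08716298] wrist depth valid 0.99598828125
top z 6274 [0.1198 0.165  0.1769]
scene [0.07434876 0.12209781 0.44813437 0.45007141]
washer/former z 2394 [0.03357337 0.03695926 0.03766096]
```

View pics/f.png

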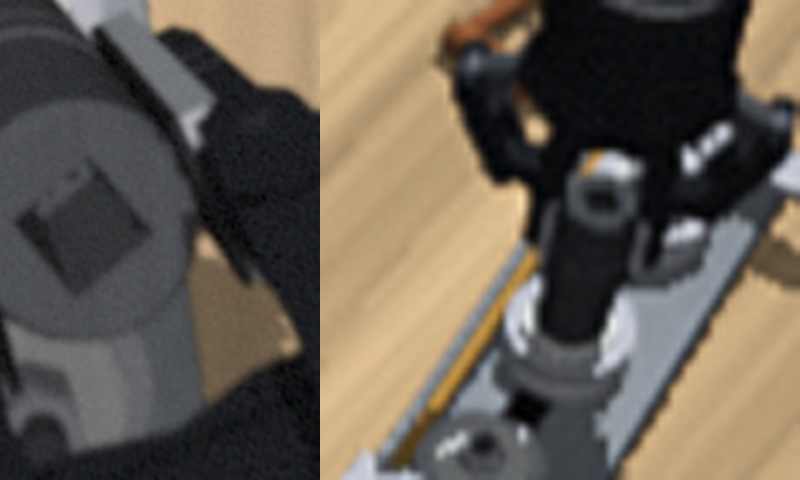

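The wrist panel shows the drive end in the grip at (80,220). The scene panel shows the socket standing on the washer at (570,340). I'll check the top face's height and tilt numerically.

```bash
python3 - <<'E'
from h import *
p,Rm=tool(); c=camera('wrist'); d=c['depth']
H=np.array(c['hand_eye']); v,u=np.mgrid[0:400,0:640]
x=(u-c['cx'])/c['fx'];y=(v-c['cy'])/c['fy'];th=np.hypot(x,y);t=np.tan(th)/np.maximum(th,1e-9)
P=np.stack([x*t*d,y*t*d,d],-1)@H[:3,:3].T+H[:3,3]; P=Rm.apply(P.reshape(-1,3))+p
q=P[(np.hypot(P[:,0]-p[0],P[:,1]-p[1])<.02)&(P[:,2]>.112)&(P[:,2]<.13)]
A=np.c_[q[:,:2]-q[:,:2].mean(0),np.ones(len(q))]; k=None;w=np.ones(len(q),bool)
for _ in range(6):
    k=np.linalg.lstsq(A[w],q[w,2],rcond=None)[0]; w=abs(q[:,2]-A@k)<.0025
print(len(q),w.sum(),'z',k[2],'slope',k[:2],'centre',((q[w].max(0)+q[w].min(0))/2).round(4))
# reference heights: washer (light ring) and socket_top via scene
S=pts(camera('scene')); m=(np.hypot(S[...,0]-.582,S[...,1]-.2175)<.022)
z=S[m][:,2]; print('scene top',np.median(z[(z>.112)&(z<.13)]),((z>.112)&(z<.13)).sum(),'washer',np.median(z[(z>.03)&(z<.05)]))
print(status.get_obs()['wrist_force'],status.get_obs()['grasp_force'])
E
```

```text
4521 3151 z 0.11989561205512747 slope [-0.01189308 -0.01669029] centre [0.5815 0.2175 0.12  ]
scene top 0.12129901869922266 111 washer 0.042128551755525045
[-4.49528208 -0.31000224 23.4516268 ] 62.75285840034485
```

```bash
python3 -c "
from h import *
print(ctrl.hand_in())"
```

```text
the job is handed in; nothing more can be done
None
```

I stood socket_2 (22 mm) up and let go of it, then fitted it on the middle nut, which measured 22 mm across flats, and handed the job in at about 17 s with it pressed home on the washer and gripped at about 60 N; I picked it by measurement, so socket_1 and socket_3 were never tried and stay untouched where they stood.

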